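# Press an end cap home with the quick clamp and back the jaw off

### The job

Press the yellow end cap fully home into its tube by pumping the orange trigger of the quick clamp, and stop squeezing as soon as you feel the cap seat so that it is not crushed. Then press the red release lever right down and slide the jaw all the way back by its orange grip, leaving the lever down and the cap in the tube. Do not shove the jaw or the cap by hand to press it in, and leave the things round about alone.

Things in the scene. Friction and masses are not known exactly. Their poses are not given: they have to be found in the camera images.
- clamp: Quick clamp on a plywood board, 110x325x12 mm, fixed to the table. Origin on the table, z up, y = way the jaw advances, release lever on the -x side. In mm: board y -135 to 190; toothed bar at x 0, z 44-60, tail to y -127; blue cheeks |x|<17, y -72 to 2, to z 64; black handle y -15 to 7, |x|<14, to z 99. A ratchet (teeth every 6 mm) lets the jaw only advance until the release lever is down.
- trigger_tip (a point): On the rear face (away from the handle) of the orange trigger, 6 mm below its top end. Paddle 22 mm wide, 10 mm thick, pivot at y -56, z 18 mm in the clamp frame, 80 mm below this point; at rest it leans back 0.36 rad, its top 98 mm above the table. Pump: push this face along the clamp's +y, then let its spring bring it back. Only the bar (top z 60 mm) lies behind it.
- trigger (a joint): Trigger angle, rad: 0 at rest, 0.40 end stop (tip moved 31 mm along +y). Push at the tip: 2-4 N for the spring alone, 6-8 N driving the jaw, 9-13 N with the sliding cap; rises steeply once the cap is seated (18 N is about 25 N on the cap, over 25 N crushes it). A stroke past 0.36 moves the jaw 12 mm, a shorter one 6 or 0 mm. Let it return fully each time.
- lever_tab (a point): Top face of the red thumb tab of the release lever, 24x30 mm, on the clamp's -x side, 77 mm above the table when up. Pressed straight down with about 8 N it goes down 17 mm to its stop, and stays where it is put.
- release_lever (a joint): Release lever angle, rad: 0 up (ratchet engaged), 0.55 fully down (ratchet released, jaw slides both ways with 4 N drag). Down means above 0.45.
- jaw (a joint): Jaw travel, m: 0 fully back against its stop, growing towards the tube, 0.065 at most.
- jaw_head: Blue jaw block with rubber pad and orange grip, 46 mm wide, 16 mm thick, block top 75 mm above the table. Its origin lies at the clamp's origin when the jaw is fully back; axes as the clamp.
- jaw_face (a point): Centre of the black rubber face of the jaw, 44x44 mm, that meets the cap; 50 mm above the table. Axes as the clamp.
- jaw_grip (a point): Middle of the upright orange grip on top of the jaw: post 14 mm along the clamp's x, 10 mm along y, 36 mm high, top 109 mm above the table, 10 mm behind jaw_face. Pinch it across x. Axes as the clamp.
- cap_face (a point): Centre of the front of the yellow plastic end cap's flange (43 mm diameter, 6 mm thick), facing the jaw, 50 mm above the table. Axes as the clamp; the cap moves along +y into the tube with 6 N friction and stays where it is left. More than 40 N crushes it.
- cap_flange (a point): Centre of the rear side of the cap's flange, the side that seats on the tube's rim; 6 mm behind cap_face.
- tube_rim (a point): Centre of the rim of the aluminium tube, 38 mm diameter, along the clamp's y, 50 mm above the table, in a dark bracket (80 mm wide, to 74 mm high). The cap is home when cap_flange is at tube_rim. Its place along y differs each time.
- cap: The yellow end cap; its origin lies on the tube axis, at the rim when the cap is home.
- spray_can: White spray can standing on the table, 62 mm in diameter, 205 mm tall, origin under it. Bystander.
- glue: White glue bottle with an orange tip, 51 mm in diameter, 134 mm tall, origin under it. Bystander.
- tin: Round green wax tin, 79 mm in diameter, 34 mm high, origin under it. Bystander.

How it is judged:
On the way, in this order (a step that is already met when the one before it is completed fails the run):
1. the cap is pressed home: its flange is within 1.5 mm of the tube's rim (distance between cap_flange and tube_rim below 0.0015 m), for 0.2 s.
2. the release lever is pressed right down (value of joint release_lever above 0.45 rad), for 0.1 s.
3. the jaw is slid all the way back (value of joint jaw below 0.003 m), for 0.2 s.
At the end, for the whole second after the job is handed in: The cap's flange is within 1.5 mm of the tube's rim, the jaw is within 3 mm of fully back and at rest, the release lever is down (above 0.45 rad) and the trigger is back at rest (distance between cap_flange and tube_rim below 0.0015 m and value of joint jaw below 0.003 m and value of joint release_lever above 0.45 rad and value of joint trigger below 0.03 rad and linear speed of jaw_head below 0.01 m/s); the robot touches nothing.
It fails at once if the cap is crushed: the jaw presses it with more than 40 N (contact force between jaw_head and cap above 40 N).
It fails at once if the jaw is shoved by hand while the release lever is not down (value of joint release_lever below 0.4 rad and contact force between any of the fingers, the arm and jaw_head above 2 N).
It fails at once if the cap is pushed by hand (contact force between any of the fingers, the arm and cap above 2 N).
It fails at once if a bystander is moved more than 2 cm (distance of any of spray_can, glue, tin from where it was at the start of the episode above 0.02 m).
It also fails if it takes over 61 s, if anything falls off the work surface, if the arm or the gripper's body presses on something with over 40 N, if the wrist force passes 120 N, or if a joint passes its speed limit or range.

### The arm

A 6-joint arm with a two-finger parallel gripper is mounted at the origin on a cart in front of the work surface, level with it; the furniture and walls round the work are solid. World frame = base frame: x ahead of the robot, y to its left, z up, the work surface at z = 0. Lengths are in m, angles in rad, forces in N, time in s.
With the tool pointing down it reaches from about 0.275 to 0.75 m from the base axis. Payload 10.2 kg.
Tool frame: the origin (TCP) lies midway between the tips of the shut fingers; the grasp point (between the pads) lies 19 mm behind it (env.hold_point_z is the distance from the TCP to the grasp point, in m); z points along the fingers, y is the line along which they close (so a half turn about z gives the same grasp; the last joint's range is limited). The gripper opens to 85 mm and grips with 20 to 120 N. Pads are 22 mm wide; open, the fingers measure 114 mm over their backs; the gripper's body (76 mm by 85 mm) begins 54 mm behind the grasp point. The pads swing forward as they close: fully open they stand 13 mm farther back than shut.
Start: joints at [0.878, 0.313, 1.498, -0, 1.331, -0.223], TCP at [0.238, 0.468, 0.203] pointing down, gripper open.
Joint ranges: [-2.94, 2.94], [-0.97, 2.17], [0.19, 2.56], [-1.23, 4.37], [0.02, 3.11], [-2.88, 2.88]. Speed limits (rad/s): [2.39, 2.39, 3.01, 3.14, 3.14, 3.14].

### API

Orientations are given as a unit quaternion [x, y, z, w].
In Python, from bench import env, kinematics, monitor, eyes, job gives the robot as it stands. The module is installed in compiled form; this text tells all that it offers. Calls block until the motion is done:
- env.reach(position, orientation): joint-space move of the TCP to a pose.
- env.movel(position, velocity=0.15, frame=None, guard=None): straight line of the TCP; frame=None keeps the orientation; velocity is the mean speed in m/s. With guard (N) it stops when the force on the tool has changed by that much, and returns True; else False.
- env.set_joints(angles): joint-space move.
- env.release() and env.close_gripper(effort=None): open the fingers fully, or close them until they stop; effort is the grip in N (None keeps the last).
- env.hold(seconds).
- kinematics.ik(position, orientation): joint angles nearest the present ones, or None.
- monitor.sense(): the state.
- eyes.grab_frame(name): name is "scene" or "top" or "wrist"; returns a dict with "frame" (480x640x3 uint8, red, green, blue), "mtx" (3x3 intrinsics, pixels), "view" (4x4, takes a point from world to camera coordinates). Camera axes: x right, y down, z forward; pixel columns grow to the right and rows downward; lengths in m; the calibration is good to about 2 mm. A picture is of the moment at which its call begins. There is no depth.
A pose or a line that the arm cannot do raises env.MotionError and nothing moves.
- job.hand_in(): hands the job in; it is judged then, once.
The state is a dict: "clock": time; "joints": joint angles; "qvel": joint speeds; "joint_efforts": joint torques, N m; "position": TCP position; "ee_rot": TCP orientation; "contact_force": force on the tool from outside, world axes, zero at the start; "ft_torque": the same for the moment, N m; "finger_gap": opening from 0.0 (shut) to 1.0 (fully open); "gripper_force": force on a finger pad.
Only numpy, scipy, OpenCV 4.12 (cv2) and the standard library are available. Lean on these libraries where they do the work, as an engineer would, in place of code of your own. Each camera call takes 0.05 s, during which the arm holds its last target. There are 200 camera calls.

## Working session

There is one attempt and no reset: what is moved stays moved. The work goes in short steps, each a Python script; the robot and the scene stay as the last script left them, time stands still between calls to the robot, and variables do not carry over. Pictures are saved under pics/ and viewed, at most 10 in all, crops included, and the job is handed in when it is done.

```bash
mkdir -p pics; python3 - <<'E'
from bench import env, kinematics, monitor, eyes, job
import cv2,numpy as np
for n in ("scene","top"):
    f=eyes.grab_frame(n); cv2.imwrite(f"pics/{n}0.png",f["frame"][...,::-1]); np.savez(f"pics/{n}0.npz",**f)
    print(n,f["mtx"].round(1).tolist(),f["view"].round(3).tolist())
s=monitor.sense();print(s["clock"],s["position"],s["ee_rot"],env.hold_point_z)
E
```

```text
scene [[446.9, 0.0, 320.2], [0.0, 446.9, 243.0], [0.0, 0.0, 1.0]] [[0.809, -0.587, -0.02, -0.423], [-0.314, -0.404, -0.859, 0.292], [0.497, 0.701, -0.511, 0.926], [0.0, 0.0, 0.0, 1.0]]
top [[495.7, 0.0, 314.9], [0.0, 495.7, 232.1], [0.0, 0.0, 1.0]] [[0.004, -1.0, -0.012, 0.07], [-0.998, -0.004, -0.059, 0.566], [0.059, 0.012, -0.998, 1.243], [0.0, 0.0, 0.0, 1.0]]
0.1 [0.23751957 0.46790676 0.20228534] [ 2.32724520e-01  9.72542521e-01 -5.31296661e-04 -2.45392951e-04] 0.0187
```

View pics/scene0.png

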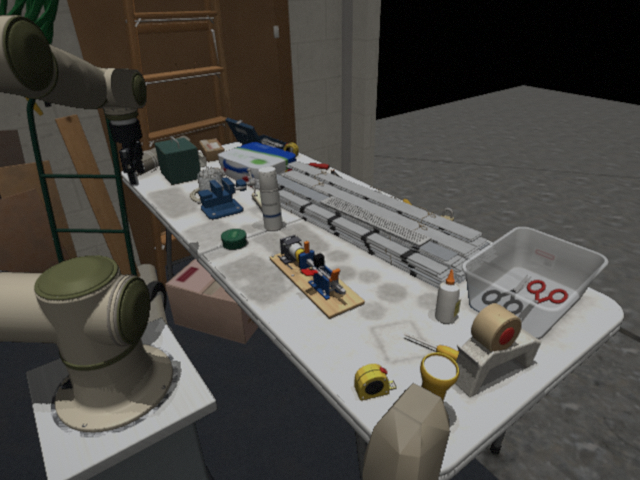

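View pics/top0.png

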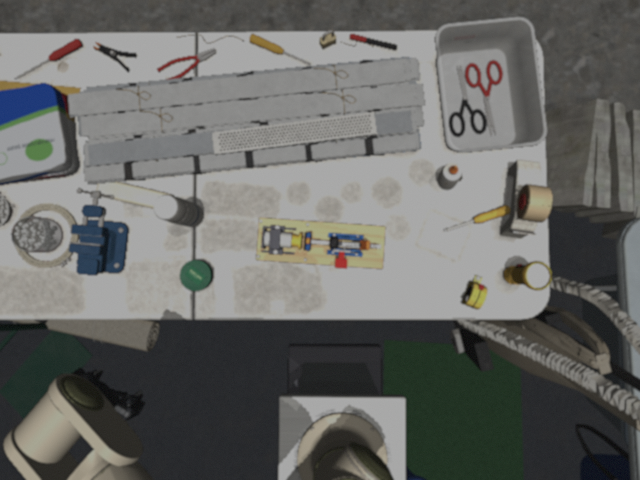

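The top view shows the clamp board spanning about (258–385, 218–269). The jaw advances to image left (world +y), and the red tab is at (341,260) on the robot's side. The can is at (178,208), the tin at (196,275) and the glue at (450,175). Next I'll enlarge both views.

```bash
python3 - <<'E'
import cv2
a=cv2.imread("pics/top0.png")[208:278,250:395]; cv2.imwrite("pics/topc.png",cv2.resize(a,None,fx=5.5,fy=5.5,interpolation=cv2.INTER_CUBIC))
a=cv2.imread("pics/scene0.png")[225:325,262:372]; cv2.imwrite("pics/scenec.png",cv2.resize(a,None,fx=6,fy=6,interpolation=cv2.INTER_CUBIC))
E
```

```text
(no output)
```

View pics/topc.png

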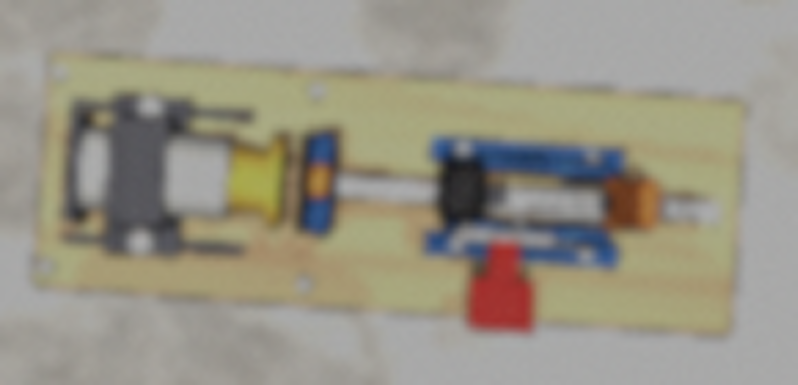

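View pics/scenec.png

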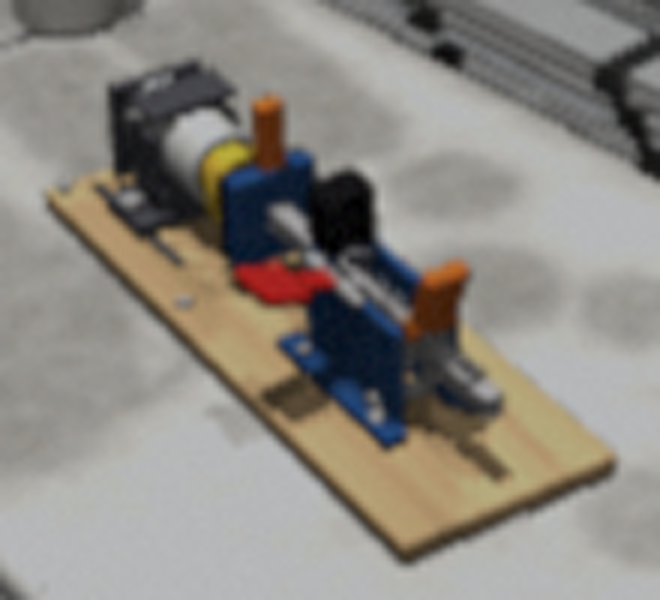

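The crop shows, in crop pixels:

- **Board corners:** (50,55), (745,100), (730,335), (33,288).
- **Red tab:** x 470–533, y about 268–330.
- **Trigger top:** (632,203).
- **Orange grip:** (319,181).
- **Jaw block:** x 302–337.
- **Cap flange:** about x 268–290.

In the scene crop the board corners are (45,195), (405,550) and (615,460).

```bash
cat > h.py <<'E'
import numpy as np
from scipy.optimize import least_squares
C={n:dict(np.load(f"pics/{n}0.npz")) for n in("top","scene")}
def proj(n,P):
    c=C[n]; p=np.c_[P,np.ones(len(P))]@c["view"].T; q=p[:,:3]@c["mtx"].T; return q[:,:2]/q[:,2:]
def ray(n,uv,z):
    c=C[n];R=c["view"][:3,:3];t=c["view"][:3,3]; o=-R.T@t; d=R.T@np.linalg.solve(c["mtx"],[*uv,1]); return o+d*(z-o[2])/d[2]
full=lambda u,s,o:(np.array(u)+.5)/s-.5+np.array(o)
T=lambda u:full(u,5.5,(250,208)); S=lambda u:full(u,6,(262,225))
def w(p,P):
    c,s=np.cos(p[2]),np.sin(p[2]); P=np.atleast_2d(P); return np.c_[p[0]+c*P[:,0]-s*P[:,1],p[1]+s*P[:,0]+c*P[:,1],P[:,2]]
E
python3 - <<'E'
from h import *
B=np.array([[55,190],[55,-135],[-55,-135],[-55,190]])/1e3; B=np.c_[B,np.full(4,.012)]
uT=np.array([T(u) for u in[(50,55),(745,100),(730,335),(33,288)]]); uS=np.array([S(u) for u in[(615,460),(405,550),(45,195)]])
for use in("T","S","TS"):
    f=lambda p:np.r_[(proj("top",w(p,B))-uT).ravel()*("T" in use),(proj("scene",w(p,B[1:]))-uS).ravel()*("S" in use)]
    r=least_squares(f,[.45,0,0]); print(use,r.x.round(4),f(r.x).round(1))
p=r.x; np.save("p.npy",p)
inv=lambda X:np.array([[np.cos(p[2]),np.sin(p[2])],[-np.sin(p[2]),np.cos(p[2])]])@(X[:2]-p[:2])*1e3
for n,u,z in[("tab",(501,300),.077),("trigtop",(632,203),.098),("griptop",(319,180),.109),("jawL",(303,181),.075),("jawR",(337,181),.075),("capfront",(290,180),.0715),("capL",(270,180),.0715),("handle",(463,190),.099)]:
    print(n,inv(ray("top",T(u),z)).round(1))
for n,u,z in[("griptop",(268,100),.109),("trigtop",(450,268),.098),("tab",(280,280),.077)]:
    print(n,inv(ray("scene",S(u),z)).round(1))
for n,u in[("can",(175,210)),("glue",(450,185)),("tin",(196,276))]: print(n,ray("top",u,.02).round(3))
E
```

```text
T [ 0.5365  0.031  -0.0625] [-0.3 -0.3  0.2 -0.2  0.4  0.2 -0.4  0.2 -0.  -0.  -0.  -0.  -0.  -0. ]
S [ 0.5341  0.0232 -0.0709] [ 0.   0.   0.   0.   0.   0.   0.   0.   1.  -0.2 -0.6  0.4 -0.4 -0.7]
TS [ 0.5363  0.0291 -0.0642] [ 0.5 -0.4  1.   0.   1.2  0.4  0.4  0.2  0.4 -1.9 -1.  -1.2 -1.1 -1.6]
tab [-45.3 -23. ]
trigtop [  0.2 -75.7]
griptop [ 0.5 59.4]
jawL [ 0.9 67.4]
jawR [ 2.  52.4]
capfront [ 1.1 73.2]
capL [ 0.5 82.1]
handle [ 0.8 -2.6]
griptop [-0.  54.2]
trigtop [  1.6 -88.2]
tab [-45.5 -29.9]
can [0.62  0.429 0.02 ]
glue [ 0.686 -0.271  0.02 ]
tin [0.453 0.373 0.02 ]
```

```bash
cat > r.py <<'E'
import numpy as np
from bench import env, kinematics, monitor, eyes, job
from scipy.spatial.transform import Rotation as Ro
p=np.array([.5365,.031,-.0625])
c,s=np.cos(p[2]),np.sin(p[2])
W=lambda x,y,z:np.array([p[0]+c*x-s*y,p[1]+s*x+c*y,z])
def cl(P): d=np.array(P[:2])-p[:2]; return np.array([c*d[0]+s*d[1],-s*d[0]+c*d[1],P[2]])
def quat(sg):
    x=sg*np.array([-s,c,0]);z=np.array([0,0,-1.]);return Ro.from_matrix(np.c_[x,np.cross(z,x),z]).as_quat()
def st(t=""):
    m=monitor.sense(); F=m["contact_force"]; print(t,"t%.2f"%m["clock"],(cl(m["position"])*1e3).round(1),"F",cl(np.r_[F[:2]+p[:2],F[2]]).round(1),"gap",round(m["finger_gap"],2)); return m
E
python3 - <<'E'
from r import *
for sg in(1,-1): print(sg,[kinematics.ik(W(*a),quat(sg)) for a in((0,-.125,.2),(0,.06,.09))])
sg=1 if kinematics.ik(W(0,-.125,.2),quat(1)) is not None and abs(kinematics.ik(W(0,-.125,.2),quat(1))[5])<2 else -1
print(sg); open("sg","w").write(str(sg))
env.reach(W(0,-.130,.2),quat(sg)); env.close_gripper(20); st()
env.movel(W(0,-.130,.088),.15); st()
hit=env.movel(W(0,-.090,.088),.02,guard=1.5); st(hit)
E
```

```text
1 [array([-3.93838399e-01,  3.41309599e-01,  1.46607617e+00, -4.44089210e-16,
        1.33420688e+00, -3.31338399e-01]), array([-4.72525804e-02,  4.74680684e-01,  1.57529280e+00, -4.44089210e-16,
        1.09161917e+00,  1.52474196e-02])]
-1 [array([-3.93838399e-01,  3.41309599e-01,  1.46607617e+00, -4.44089210e-16,
        1.33420688e+00,  2.81025425e+00]), None]
1
 t3.14 [   0. -130.  200.] F [-0.   0.5 -0.2] gap -0.0
 t4.04 [   0.5 -130.2   88.9] F [-0.8  1.1  0.4] gap -0.0
False t6.19 [  0.  -90.1  88. ] F [ 0.4 -0.7  0.1] gap 0.0
```

```bash
python3 - <<'E'
from r import *
import cv2
st()
f=eyes.grab_frame("scene")["frame"][200:320,270:400,::-1]
cv2.imwrite("pics/s1.png",cv2.resize(f,None,fx=5,fy=5,interpolation=cv2.INTER_CUBIC))
E
```

```text
t6.19 [  0.  -90.1  88. ] F [ 0.4 -0.7  0.1] gap 0.0
```

View pics/s1.png

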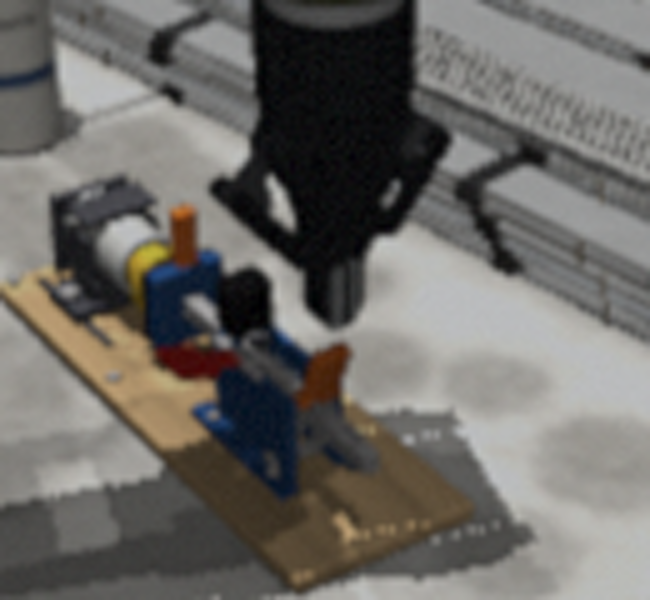

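```bash
python3 - <<'E'
from h import *
from r import W
q=lambda P:((proj("scene",np.array([P]))[0]-[270,200]+.5)*5-.5).round(0)
for n,P in dict(tcp=W(0,-.09,.088),tcpR=W(.014,-.09,.088),tcpL=W(-.014,-.09,.088),trigtop=W(0,-.086,.098),trigRf=W(.011,-.091,.098),grip=W(0,.0594,.109),handle=W(0,-.004,.099),tail=W(0,-.127,.06),b1=W(-.055,-.135,.012),b2=W(.055,-.135,.012),b3=W(-.055,.19,.012)).items(): print(n,q(P))
E
```

```text
tcp [333. 366.]
tcpR [356. 357.]
tcpL [309. 375.]
trigtop [328. 345.]
trigRf [352. 343.]
grip [176. 203.]
handle [240. 270.]
tail [375. 449.]
b1 [291. 575.]
b2 [472. 497.]
b3 [-10. 278.]
```

The fingertips appear at about (335,325), roughly 10 image pixels above where the TCP should project (333,366). The trigger at (335,348) looks unmoved. I'll check this against the top and wrist views.

```bash
python3 - <<'E'
from r import *
import cv2
t=eyes.grab_frame("top"); w=eyes.grab_frame("wrist")
a=cv2.resize(t["frame"][200:280,290:410],(720,480),interpolation=cv2.INTER_CUBIC)[:, :400]
a=cv2.resize(t["frame"][190:290,310:400],(400,444),interpolation=cv2.INTER_CUBIC)
b=cv2.resize(w["frame"],(400,300)); b=np.vstack([b,np.zeros((144,400,3),np.uint8)])
cv2.imwrite("pics/tw.png",np.hstack([a,b])[...,::-1])
R=w["view"][:3,:3];tt=w["view"][:3,3]; o=-R.T@tt; print("wrist cam clamp",(cl(o)*1e3).round(1),w["mtx"].round(1).tolist())
for n,P in dict(tcp=W(0,-.09,.088),tcpup=W(0,-.09,.108),trig=W(0,-.086,.098),trigrest=W(0,-.091,.098),handle=W(0,-.004,.099),grip=W(0,.0594,.109)).items():
    q=w["mtx"]@(R@P+tt);q=q[:2]/q[2]; print(n,(q*400/640+[400,0]).round(0))
E
```

```text
wrist cam clamp [  0.4 -24.  258.6] [[391.2, 0.0, 326.1], [0.0, 391.2, 243.0], [0.0, 0.0, 1.0]]
tcp [603. 177.]
tcpup [603. 187.]
trig [603. 176.]
trigrest [603. 183.]
handle [603.  50.]
grip [603. -89.]
```

View pics/tw.png

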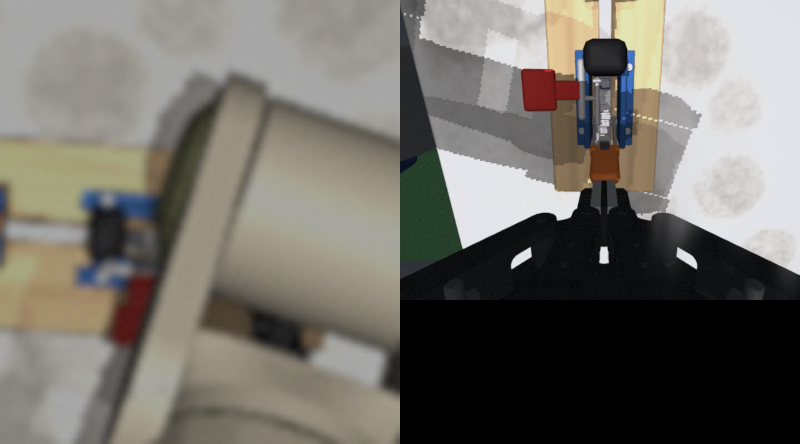

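The wrist view puts the trigger's rear edge at row 181, still at rest. The finger tips sit above and behind it, at rows 183–190. So the real tips look about 20 mm higher than the nominal TCP. I'll back off, go lower (still above the bar) and feel for contact.

```bash
python3 - <<'E'
from r import *
env.movel(W(0,-.130,.088),.15)
print(env.movel(W(0,-.130,.068),.06,guard=4)); env.hold(.2); st()
for y in(-.115,-.107,-.103,-.099,-.095,-.091):
    h=env.movel(W(0,y,.068),.04,guard=3); st(h)
    if h: break
E
```

```text
False
 t7.44 [   0.2 -130.    68.3] F [-0.9  0.8  0.2] gap -0.0
False t7.97 [   0.  -114.8   68. ] F [ 0.4 -0.3 -0.5] gap 0.01
False t8.32 [   0.  -106.8   68. ] F [0.4 0.3 0.1] gap -0.0
False t8.57 [  -0.  -102.8   68. ] F [-0.9  1.1  0.5] gap 0.0
False t8.82 [  0.6 -99.2  68.7] F [ 0.4 -1.7  5.3] gap -0.0
False t9.07 [  0.8 -96.3  69.6] F [-3.6 -6.9 12.8] gap 0.0
False t9.32 [  1.1 -92.9  70.6] F [ -6.9 -10.4  21.2] gap 0.0
```

The upward force shows the tips riding on top of the trigger. I'll retreat straight away and measure the actual tip height.

```bash
python3 - <<'E'
from r import *
import cv2
env.movel(W(0,-.130,.071),.1); env.hold(.2); m=st(); print(m["joints"],m["ee_rot"])
from h import proj
f=eyes.grab_frame("scene")["frame"][240:320,300:400,::-1]
g=eyes.grab_frame("wrist")["frame"][180:420,220:460,::-1]
cv2.imwrite("pics/s2.png",np.hstack([cv2.resize(f,(600,480),interpolation=cv2.INTER_CUBIC),cv2.resize(g,(200,200)) if 0 else np.vstack([cv2.resize(g,(200,200)),np.zeros((280,200,3),np.uint8)])]))
q=lambda P:((proj("scene",np.array([P]))[0]-[300,240]+.5)*6-.5).round(0)
for z in(.071,.085,.1): print(z,q(W(0,-.13,z)))
print("trig",q(W(0,-.086,.098)),"tail",q(W(0,-.127,.06)))
E
```

```text
t10.06 [  -0.  -129.4   70.9] F [0.2 0.2 0.5] gap -0.0
[-4.01867454e-01  4.79573393e-01  1.62553037e+00  9.98297841e-05
  1.03674893e+00 -3.40085660e-01] [ 7.28626519e-01  6.84911218e-01 -1.30289940e-05 -1.36311378e-04]
0.071 [275. 281.]
0.085 [275. 252.]
0.1 [276. 222.]
trig [214. 174.] tail [270. 299.]
```

View pics/s2.png

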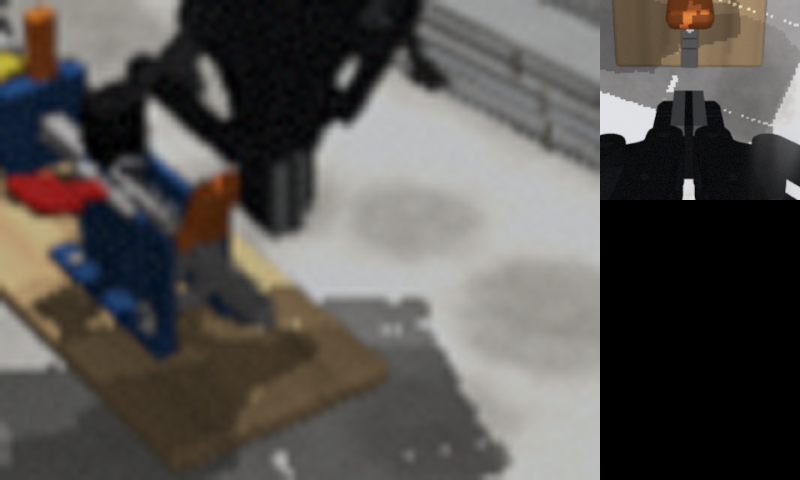

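The tip bottom is at (285,235) against a predicted (275,281) or so. The shut fingertips are therefore really about 27 mm above the reported TCP, which fits the contact with the trigger top. I'll go lower under guard and approach the trigger.

```bash
python3 - <<'E'
from r import *
print(env.movel(W(0,-.130,.057),.05,guard=4)); env.hold(.2); st()
for y in(-.108,-.103,-.100,-.097,-.094):
    h=env.movel(W(0,y,.057),.03,guard=4); m=st(h)
    if h or np.linalg.norm(m["contact_force"])>2.5: break
env.hold(.2); st()
E
```

```text
False
 t10.79 [ 1.00e-01 -1.30e+02  5.72e+01] F [0.7 0.8 0.7] gap -0.0
False t11.68 [   0.  -108.1   57. ] F [-0.1  0.1 -0.7] gap -0.0
False t11.99 [ 1.000e-01 -1.031e+02  5.710e+01] F [-0.2 -2.2 -0.4] gap -0.0
False t12.24 [   0.2 -100.1   57.1] F [ 0.2 -2.7  0.8] gap -0.0
 t12.44 [ 1.000e-01 -1.001e+02  5.710e+01] F [ 0.9 -3.4  1.4] gap 0.0
```

Contact with the trigger is clean now: about 3 N along −y, starting at TCP y ≈ −103.5. First stroke.

```bash
cat >> r.py <<'E'
def stroke(yend=-.0725,g=14.5,v=.02,ys=(-.09,-.08)):
    env.movel(W(0,-.112,.057),.1); env.hold(.3)
    h=env.movel(W(0,yend,.057),v,guard=g); m=st(("stroke",h)); return h
E
python3 - <<'E'
from r import *
h=stroke()
if not h:
    for y in(-.0715,-.0705):
        h=env.movel(W(0,y,.057),.01,guard=3); st(h)
        if h: break
E
```

```text
('stroke', False) t15.13 [  0.7 -73.9  57.7] F [ -0.9 -10.4   5.1] gap 0.0
False t15.38 [  0.7 -73.1  57.7] F [ -0.1 -12.8   4.6] gap 0.0
False t15.63 [  0.7 -72.3  57.7] F [ -0.4 -13.5   4.1] gap 0.0
```

```bash
python3 - <<'E'
from r import *
env.movel(W(0,-.112,.057),.1); env.hold(.3); st()
for y in np.arange(-.104,-.0700,.003):
    h=env.movel(W(0,y,.057),.02,guard=6); m=st(h)
    if np.linalg.norm(m["contact_force"])>15: break
E
```

```text
t16.50 [  -0.  -111.6   57. ] F [-0.2 -0.6 -0.5] gap -0.0
False t17.05 [   0. -104.   57.] F [-0.2 -0.1 -0.5] gap 0.0
False t17.35 [   0.2 -101.2   57.2] F [-0.4 -4.3  0.9] gap -0.0
False t17.65 [  0.2 -98.4  57.2] F [-0.5 -6.   2. ] gap 0.0
False t17.95 [  0.4 -96.1  57.4] F [-1.  -9.3  3.1] gap 0.0
False t18.25 [  0.6 -93.4  57.6] F [ -0.3 -11.3   3.7] gap -0.0
False t18.55 [  0.8 -90.4  57.7] F [  0.1 -11.6   4.3] gap 0.0
False t18.85 [  0.7 -87.   57.6] F [ 0.9 -9.5  3. ] gap 0.0
False t19.15 [  0.8 -84.3  57.7] F [  0.5 -11.1   4.8] gap -0.0
False t19.45 [  0.8 -81.4  57.8] F [ -0.2 -10.7   5.1] gap 0.0
False t19.75 [  0.9 -78.5  57.8] F [  0.7 -12.8   4.6] gap -0.0
False t20.05 [  0.8 -75.3  57.7] F [  1.  -10.8   3.6] gap 0.0
False t20.35 [  0.8 -72.6  57.8] F [  0.6 -12.1   4.8] gap -0.0
```

```bash
python3 - <<'E'
from r import *
env.movel(W(0,-.112,.057),.1); env.hold(.3)
for y in np.arange(-.104,-.0690,.002):
    h=env.movel(W(0,y,.057),.02,guard=5); m=st(h)
    if np.linalg.norm(m["contact_force"])>15: break
import cv2
f=eyes.grab_frame("scene")["frame"]
cv2.imwrite("pics/s3.png",cv2.resize(f[225:285,265:345,::-1],None,fx=8,fy=8,interpolation=cv2.INTER_CUBIC))
E
```

```text
False t21.76 [  -0. -104.   57.] F [-0.1 -1.5  0.2] gap 0.0
False t22.01 [   0.2 -102.2   57.2] F [-0.5 -2.9  0.6] gap -0.0
False t22.26 [   0.2 -100.1   57.1] F [ 0.5 -4.1  1.3] gap -0.0
False t22.51 [  0.2 -98.2  57.1] F [-0.6 -5.1  1.2] gap -0.0
False t22.76 [  0.3 -96.8  57.3] F [ 0.1 -7.8  2.7] gap -0.0
False t23.01 [  0.4 -95.3  57.5] F [ -0.1 -10.7   3.7] gap 0.0
False t23.26 [  0.5 -93.4  57.6] F [-0.5 -9.4  3.6] gap -0.0
False t23.51 [  0.6 -91.4  57.7] F [ -0.1 -12.    4.2] gap -0.0
False t23.76 [  0.7 -89.4  57.7] F [  0.7 -11.3   3.4] gap -0.0
False t24.01 [  0.8 -88.3  57.8] F [ -1.  -15.6   4.7] gap -0.0
```

View pics/s3.png

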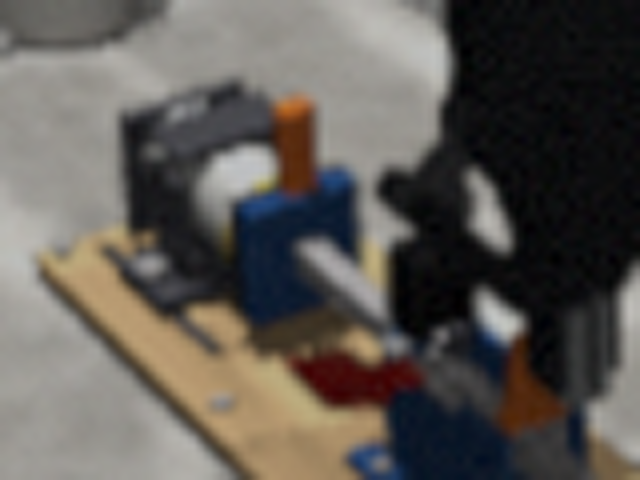

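Only a thin sliver of yellow flange remains, at (230–265, 185–240), between the jaw and the tube. The force is rising steeply, which looks like seating. I'll confirm with a small increment.

```bash
python3 - <<'E'
from r import *
env.hold(.15); st()
env.movel(W(0,-.0855,.057),.01,guard=2.5); env.hold(.1);st()
E
```

```text
t24.21 [  0.8 -88.3  57.9] F [ -0.2 -15.5   5.2] gap 0.0
 t24.56 [  0.8 -88.1  57.9] F [ -0.6 -17.2   6.1] gap -0.0
```

The cap is seated: 0.2 mm more travel costs 1.7 N. I'll release the trigger and press the lever.

```bash
python3 - <<'E'
from r import *
env.movel(W(0,-.115,.057),.1); st()
env.movel(W(0,-.125,.13),.2); env.movel(W(-.048,-.029,.13),.2); env.movel(W(-.048,-.029,.06),.15); env.hold(.1); st()
for z in np.arange(.056,.018,-.004):
    h=env.movel(W(-.048,-.029,z),.03,guard=14); m=st(h)
    if abs(m["contact_force"][2])>17: break
E
```

```text
t25.00 [  -0.2 -114.5   56.8] F [-0.7  0.5 -1.3] gap -0.0
 t26.92 [-47.2 -29.3  61. ] F [ 1.  -0.4  0.5] gap 0.0
False t27.20 [-48.  -29.   56.1] F [0.5 0.1 0.1] gap 0.0
False t27.48 [-48.1 -29.   51.8] F [-0.7  0.1  0.1] gap 0.0
False t27.77 [-48.  -29.   47.9] F [-1.7 -0.3  0.9] gap 0.0
False t28.05 [-48.  -29.   43.9] F [-0.2 -0.7 -0.2] gap -0.0
False t28.33 [-48. -29.  40.] F [-0.9 -0.6  3.2] gap -0.0
False t28.62 [-48.1 -29.   36.1] F [-2.6 -0.5  5.9] gap -0.0
True t28.84 [-47.7 -29.   33.1] F [-4.4 -0.7 11.6] gap 0.0
True t29.05 [-47.4 -29.   32.7] F [-11.9   1.1  22.6] gap 0.0
```

```bash
python3 - <<'E'
from r import *
import cv2
st()
f=eyes.grab_frame("scene")["frame"][215:305,270:360,::-1]; w=eyes.grab_frame("wrist")["frame"][:,:,::-1]
cv2.imwrite("pics/s4.png",np.hstack([cv2.resize(f,(480,480),interpolation=cv2.INTER_CUBIC),cv2.resize(w[100:400,170:370],(320,480))]))
E
```

```text
t29.05 [-47.4 -29.   32.7] F [-11.9   1.1  22.6] gap 0.0
```

View pics/s4.png

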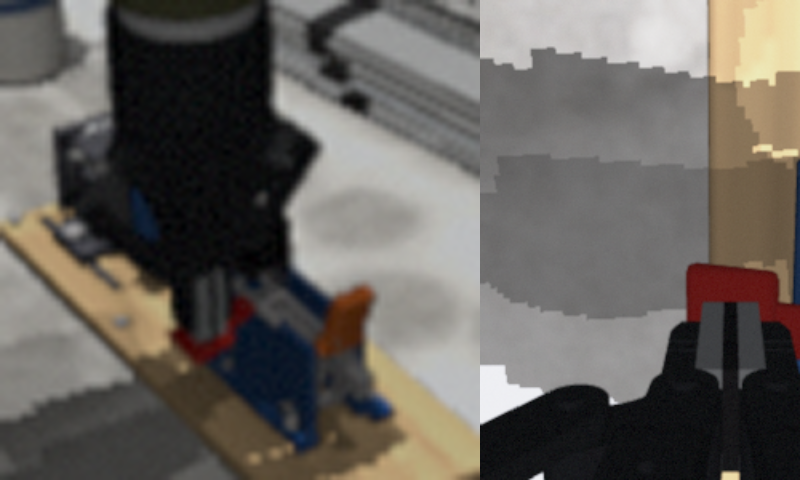

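The fingers sit squarely on the tab, which tilts outward (Fx/Fz ≈ tan 0.5). A steep stop at tip z ≈ 60 mm matches 77 − 17, so the lever should be down. I'll press firmly once more, lift, and check the tab before touching the jaw.

```bash
python3 - <<'E'
from r import *
import cv2
q=monitor.sense()["position"]; env.movel(W(-.048,-.029,.0305),.01,guard=7); env.hold(.2); st()
env.movel(W(-.048,-.029,.10),.15); env.movel(W(-.048,-.07,.16),.2)
env.hold(.1); st()
f=eyes.grab_frame("scene")["frame"]; w=eyes.grab_frame("wrist")
R=w["view"][:3,:3];t=w["view"][:3,3]
def pw(P): q=w["mtx"]@(R@P+t); return (q[:2]/q[2])
px=-.015
for a in(0,.55):
  for z0 in(.077,):
    pts=[]
    for x in(-.057,-.033):
      for y in(-.040,-.010):
        r=x-px; pts.append(pw(W(px+r*np.cos(a)+ (-(z0-.065))*np.sin(a)*1,y,.065+r*np.sin(a)+(z0-.065)*np.cos(a))).round(0))
    print(a,np.array(pts).tolist())
hsv=cv2.cvtColor(w["frame"],cv2.COLOR_RGB2HSV)
m=((hsv[...,0]<6)|(hsv[...,0]>174))&(hsv[...,1]>170)&(hsv[...,2]>60)
ys,xs=np.nonzero(m);print("red",xs.min(),xs.max(),ys.min(),ys.max(),m.sum())
a=w["frame"][max(ys.min()-60,0):ys.min()+120,max(xs.min()-60,0):xs.min()+140,::-1]
b=f[225:315,275:365,::-1]
cv2.imwrite("pics/s5.png",np.hstack([cv2.resize(b,(400,400),interpolation=cv2.INTER_CUBIC),cv2.resize(a,(400,400))]))
E
```

```text
t29.56 [-47.6 -29.   33. ] F [-3.9  0.3 11.3] gap 0.0
 t30.77 [-48.8 -69.3 158.4] F [ 0.2 -0.   0. ] gap -0.0
0 [[312.0, 194.0], [312.0, 147.0], [350.0, 194.0], [350.0, 147.0]]
0.55 [[313.0, 189.0], [313.0, 146.0], [343.0, 192.0], [344.0, 146.0]]
red 313 369 151 194 1876
```

View pics/s5.png

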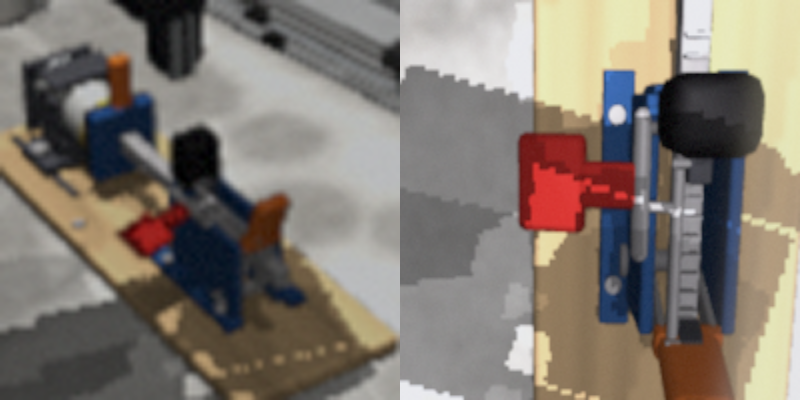

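The tab now slopes down outward. Its apparent width in the wrist view is about 32 px (38 expected if up, 31 if down), so the lever is down. Next I'll locate the orange grip numerically from the wrist and scene views.

```bash
python3 - <<'E'
from r import *
from h import ray
import cv2
a=cl(ray("scene",(306.75,241.75),.109)); b=cl(ray("scene",(301.7,238.2),.109)); print("scene delta",((b-a)*1e3).round(1))
env.movel(W(0,-.02,.16),.25); env.release(); env.movel(W(0,.02,.16),.2); env.hold(.1); st()
w=eyes.grab_frame("wrist"); R=w["view"][:3,:3];t=w["view"][:3,3];o=-R.T@t
hsv=cv2.cvtColor(w["frame"],cv2.COLOR_RGB2HSV)
m=((hsv[...,0]>=6)&(hsv[...,0]<=17)&(hsv[...,1]>190)&(hsv[...,2]>90)).astype(np.uint8)
n,_,s_,ce=cv2.connectedComponentsWithStats(m)
for i in range(1,n):
    if s_[i,4]>60:
        x,y,ww,hh,_a=s_[i]; print(s_[i])
        for uv in((x+ww/2,y),(x+ww/2,y+hh/2),(x+ww/2,y+hh)):
            d=R.T@np.linalg.solve(w["mtx"],[*uv,1]); print((cl(o+d*(.109-o[2])/d[2])*1e3).round(1))
print("cam",(cl(o)*1e3).round(1)); cv2.imwrite("pics/w6.png",w["frame"][...,::-1])
E
```

```text
scene delta [-1.6 24.   0. ]
 t32.53 [  0.   19.6 159.9] F [0.7 0.3 0.1] gap 0.99
[312 349  30  49 854]
[  1.4 -45.2 109. ]
[  1.4 -63.  109. ]
[  1.5 -81.5 109. ]
cam [-2.000e-01  8.580e+01  3.305e+02]
```

```bash
python3 - <<'E'
from r import *
import cv2
w=eyes.grab_frame("wrist"); R=w["view"][:3,:3];t=w["view"][:3,3]
pw=lambda P:(lambda q:q[:2]/q[2])(w["mtx"]@(R@P+t))
for y in(.07,.08,.09): print(y,pw(W(0,y,.109)).round(0),pw(W(0,y,.075)).round(0))
hsv=cv2.cvtColor(w["frame"],cv2.COLOR_RGB2HSV)
u=int(pw(W(0,.08,.109))[0])
for r in range(0,480,8): print(r,w["frame"][r,u].tolist(),end=" ")
print()
m=((hsv[...,0]>=5)&(hsv[...,0]<=18)&(hsv[...,1]>140)&(hsv[...,2]>60)).astype(np.uint8)
n,_,s_,ce=cv2.connectedComponentsWithStats(m)
print(s_[1:][s_[1:,4]>50])
E
```

```text
0.07 [325. 164.] [325. 160.]
0.08 [325. 146.] [325. 144.]
0.09 [325. 127.] [325. 128.]
0 [48, 48, 54] 8 [193, 192, 200] 16 [193, 195, 201] 24 [99, 99, 107] 32 [87, 88, 97] 40 [91, 92, 99] 48 [92, 91, 101] 56 [91, 91, 100] 64 [92, 92, 101] 72 [149, 151, 152] 80 [194, 195, 202] 88 [194, 197, 203] 96 [195, 196, 203] 104 [194, 196, 202] 112 [196, 197, 204] 120 [194, 195, 87] 128 [28, 26, 22] 136 [127, 69, 38] 144 [191, 153, 76] 152 [181, 97, 47] 160 [92, 90, 92] 168 [94, 91, 96] 176 [93, 91, 94] 184 [191, 189, 193] 192 [189, 187, 190] 200 [190, 185, 192] 208 [178, 177, 182] 216 [106, 104, 108] 224 [107, 104, 108] 232 [105, 102, 104] 240 [103, 101, 105] 248 [74, 71, 74] 256 [66, 65, 69] 264 [13, 13, 13] 272 [12, 14, 15] 280 [20, 17, 20] 288 [19, 18, 18] 296 [14, 12, 15] 304 [59, 59, 61] 312 [45, 43, 46] 320 [112, 110, 113] 328 [149, 147, 150] 336 [176, 173, 178] 344 [74, 71, 75] 352 [39, 39, 42] 360 [101, 69, 63] 368 [120, 62, 27] 376 [124, 64, 30] 384 [126, 64, 28] 392 [180, 108, 54] 400 [183, 179, 181] 408 [195, 196, 204] 416 [195, 196, 202] 424 [14, 12, 17] 432 [4, 8, 9] 440 [9, 8, 13] 448 [12, 9, 10] 456 [11, 11, 13] 464 [10, 12, 13] 472 [11, 11, 13] 
[[ 316  136   24   18  313]
 [ 311  349   31   50 1257]]
```

The grip is at row 145, col 328, so clamp x ≈ +1.5 mm and y ≈ 80.5 mm. Its size matches 14×10 mm. The only yellow in front of the jaw is the thin flange. Now I'll grasp the grip.

```bash
python3 - <<'E'
from r import *
env.movel(W(.0012,.0805,.13),.2)
print(env.movel(W(.0012,.0805,.057),.12,guard=7)); st()
env.close_gripper(30); env.hold(.2); m=st(); print(m["gripper_force"])
E
```

```text
False
 t33.88 [ 1.8 80.2 57.9] F [0.1 0.6 0.6] gap 1.0
 t34.73 [ 1.1 80.5 57.2] F [-1.7  0.1  4.6] gap 0.15
33.16315948963165
```

The gap of 0.15 (about 13 mm) means the post is held. I'll slide back gently and watch the drag.

```bash
python3 - <<'E'
from r import *
h=env.movel(W(.0012,.076,.057),.03,guard=10); m=st(h)
if not h:
    for y in np.arange(.066,-.01,-.008):
        h=env.movel(W(.0012,y,.057),.06,guard=10); m=st(h)
        if h: break
E
```

```text
False t35.03 [ 1.1 76.  57.2] F [-3.4  1.4  4.8] gap 0.15
False t35.35 [ 1.1 65.5 57.2] F [-3.  -0.4  4.9] gap 0.15
False t35.63 [ 1.1 57.5 57.2] F [-2.1 -1.8  5.9] gap 0.15
False t35.92 [ 1.1 49.5 57.2] F [-3.4 -1.1  5.7] gap 0.16
True t36.12 [ 1.  46.4 57.1] F [2.  2.4 0.9] gap 0.15
```

```bash
python3 - <<'E'
from r import *
env.hold(.2); st()
for y in (.0455,.044,.0425):
    h=env.movel(W(.0012,y,.057),.02,guard=14); m=st(h)
    if abs(m["contact_force"][1])>18 or h: break
env.hold(.2); st()
E
```

```text
t36.33 [ 1.  46.4 57.1] F [2.5 1.3 1.7] gap 0.15
False t36.58 [ 1.  46.4 57.1] F [-0.1  6.5  4.3] gap 0.15
False t36.83 [ 1.  46.3 57.1] F [-0.9 15.9  4. ] gap 0.16
False t37.08 [ 1.  46.1 57.1] F [ 0.6 23.2  4.2] gap 0.16
 t37.27 [ 1.  46.  57.1] F [ 1.1 22.4  2.5] gap 0.15
```

The jaw slid 34 mm freely and then met a hard stop. I'll let go, move away, and check that this is the real back stop using the bar tail (y −127 when fully back).

```bash
python3 - <<'E'
from r import *
from h import ray,T,C
import cv2
env.movel(W(.0012,.0462,.057),.02); env.release(); env.hold(.1); st()
env.movel(W(.0012,.0462,.16),.15); env.reach(W(-.1,.30,.25),quat(1)); st()
f=eyes.grab_frame("top"); cv2.imwrite("pics/top7.png",f["frame"][...,::-1])
g=eyes.grab_frame("scene"); cv2.imwrite("pics/scene7.png",g["frame"][...,::-1])
from h import proj
for fr,n in((C["top"]["frame"],"init"),(f["frame"],"now")):
    print(n)
    for y0,z,lab in((None,.0605,"bar"),):
        ys=np.arange(-.135,.10,.003); uv=proj("top",np.array([W(0,y,z) for y in ys])).astype(np.float32)
        s_=cv2.remap(fr,uv[None,:,0],uv[None,:,1],cv2.INTER_LINEAR)[0]
        print([(int(round(y*1e3)),*v.tolist()) for y,v in zip(ys,s_) if y<-.095 or y>.015])
E
```

```text
t38.40 [ 1.2 46.2 57. ] F [ 1.2 -0.   0.1] gap 1.0
 t40.34 [-99.5 299.1 249.2] F [ 0.4 -0.2 -0.6] gap 1.0
init
[(-135, 168, 169, 168), (-132, 168, 167, 166), (-129, 166, 162, 151), (-126, 167, 162, 132), (-123, 168, 166, 135), (-120, 168, 167, 152), (-117, 169, 169, 166), (-114, 169, 169, 170), (-111, 163, 163, 163), (-108, 154, 154, 154), (-105, 151, 150, 150), (-102, 150, 150, 151), (-99, 154, 154, 154), (-96, 142, 135, 132), (15, 167, 166, 166), (18, 168, 168, 168), (21, 168, 168, 168), (24, 169, 170, 169), (27, 168, 168, 168), (30, 167, 167, 167), (33, 167, 167, 167), (36, 167, 167, 166), (39, 165, 165, 165), (42, 165, 165, 164), (45, 166, 166, 166), (48, 158, 159, 159), (51, 126, 121, 121), (54, 118, 94, 73), (57, 150, 113, 62), (60, 160, 122, 65), (63, 127, 96, 53), (66, 96, 77, 54), (69, 117, 99, 77), (72, 125, 106, 80), (75, 116, 109, 63), (78, 145, 145, 71), (81, 165, 165, 80), (84, 167, 168, 81), (87, 168, 168, 80), (90, 168, 168, 78), (93, 168, 168, 78), (96, 166, 166, 82), (99, 163, 162, 115)]
now
[(-135, 168, 168, 168), (-132, 168, 167, 165), (-129, 166, 161, 153), (-126, 167, 161, 151), (-123, 167, 166, 164), (-120, 168, 167, 168), (-117, 164, 164, 164), (-114, 162, 162, 163), (-111, 157, 158, 158), (-108, 148, 147, 148), (-105, 146, 146, 146), (-102, 151, 151, 151), (-99, 154, 155, 155), (-96, 146, 140, 137), (15, 166, 165, 164), (18, 167, 166, 166), (21, 169, 169, 168), (24, 168, 168, 168), (27, 167, 168, 167), (30, 167, 167, 167), (33, 167, 167, 167), (36, 166, 167, 166), (39, 165, 165, 165), (42, 160, 161, 162), (45, 140, 136, 136), (48, 130, 102, 85), (51, 153, 112, 61), (54, 160, 120, 63), (57, 135, 97, 51), (60, 97, 76, 53), (63, 128, 111, 86), (66, 160, 139, 106), (69, 167, 150, 113), (72, 167, 159, 121), (75, 168, 164, 124), (78, 167, 163, 124), (81, 167, 163, 123), (84, 167, 160, 121), (87, 162, 150, 114), (90, 134, 121, 90), (93, 119, 113, 66), (96, 147, 146, 77), (99, 167, 167, 114)]
```

The jaw is fully back: the tail is at about −127 and the grip moved 6 mm behind where it started. The yellow shows only as the 6 mm flange against the tube, and the robot is clear of everything.

```bash
python3 - <<'E'
from r import *
print(job.hand_in())
E
```

```text
the job is handed in; nothing more can be done
None
```

The job is handed in, with no verdict shown: the last images and forces indicate the cap is home, the lever down, the jaw fully back and the robot clear, at about 40 s of the 61 s allowed.

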